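# Push the row of yoghurt jars home in the date coder

## Task

Push the whole row of five jars along the guide rails as one train, from behind the last jar and gently, until the first jar rests against the end stop and the jars touch one another. Then press the start button of the push-button box all the way down and let go. Pick nothing up, keep off the mushroom-headed stop button and leave the other things where they are.

Things in the scene. Friction and masses are not known exactly. Their poses are not given: they have to be found in the camera images.
- lane: Fixed hand-fed lane of a date coder: straight slide bed 560 x 84 mm, grey sliding top 30 mm above the bench. Origin at the bed's middle, bench level; x points along the lane to the end stop, z up, y left of the travel. Round steel guide rails on both sides, inner faces 60 mm apart (jars have 2 mm play each side), tops 51 mm above the bench, splayed over the last 37 mm of the loading end.
- print_head (a point): Nozzle of the white print head parked beside the end stop on the lane's -y side (44 x 80 mm, top 97 mm above the bench). It rides on a fixed linear axis along the lane, 75 to 121 mm from the lane's centre line and 48 mm high. Axes as the lane's.
- stop_face (a point): Centre line of the end stop's flat black face (60 mm wide, 48 mm high) at the height of the sliding bed (30 mm above the bench), 220 mm from the lane's origin; axes as the lane's. The first jar touches it when its centre is 28 mm before it, the last jar's centre is then about 252 mm before it.
- jar1: A closed glass jar of white yoghurt with a flat plain-metal screw lid: round body 56 mm wide up to 48 mm, lid 49 mm wide, 66 mm high in all, about 190 g; origin at the centre of its underside, z up; slides on the bed with a friction of roughly 0.6 (0.5 to 0.7). First jar of the row, the one nearest the end stop. The jars stand in line, touching (gaps under 1 mm), the first 60 to 140 mm short of its end place.
- jar2: A closed glass jar of white yoghurt with a flat plain-metal screw lid: round body 56 mm wide up to 48 mm, lid 49 mm wide, 66 mm high in all, about 190 g; origin at the centre of its underside, z up; slides on the bed with a friction of roughly 0.6 (0.5 to 0.7). Second jar of the row.
- jar3: A closed glass jar of white yoghurt with a flat plain-metal screw lid: round body 56 mm wide up to 48 mm, lid 49 mm wide, 66 mm high in all, about 190 g; origin at the centre of its underside, z up; slides on the bed with a friction of roughly 0.6 (0.5 to 0.7). Third jar of the row.
- jar4: A closed glass jar of white yoghurt with a flat plain-metal screw lid: round body 56 mm wide up to 48 mm, lid 49 mm wide, 66 mm high in all, about 190 g; origin at the centre of its underside, z up; slides on the bed with a friction of roughly 0.6 (0.5 to 0.7). Fourth jar of the row.
- jar5: A closed glass jar of white yoghurt with a flat plain-metal screw lid: round body 56 mm wide up to 48 mm, lid 49 mm wide, 66 mm high in all, about 190 g; origin at the centre of its underside, z up; slides on the bed with a friction of roughly 0.6 (0.5 to 0.7). Last jar of the row, farthest from the end stop; behind it the lane is empty and open.
- start_top (a point): Top centre of the start button: the small flat black push button, 28 mm wide, standing 6 mm proud of a ring 44 mm wide and 12 mm high, on a fixed grey box 164 x 72 mm and 40 mm high on the bench beyond the lane; unpressed its top is 58 mm above the bench. It is the button at the box's end nearer the lane's loading end; pressed straight down, springs back. z up.
- start (a joint): Travel of the start button: 0 released, 0.006 m fully down; needs about 1.5 N to begin and 5 N fully down.
- stop_button_top (a point): Top centre of the stop button: a black mushroom head 38 mm wide, top 66 mm above the bench, on the same box, 80 mm from the start button. Not to be pressed.
- stop_button (a joint): Travel of the stop button: 0 released, 0.005 m fully down.
- spare_jar: A sixth jar like the others, standing apart on the bench beside the loading end of the lane. Bystander. Origin at the centre of its underside.
- lid_bin: Grey open bin of lids, 110 x 150 mm, 55 mm high, on the bench past the end stop. Bystander. Origin at the centre of its underside.
- beaker: Steel mug, 72 mm wide, 85 mm high, handle on its +y side, on the bench past the end stop, on the robot's side of the bin. Bystander. Origin at the centre of its underside.

How it is judged:
By the outcome, as a careful person would: the job done as asked, in the order asked, and still so for the second after the job is handed in, with the robot touching nothing.
It also fails if it takes over 45 s, if anything falls off the work surface, if the arm or the gripper's body presses on something with over 40 N, if the wrist force passes 120 N, or if a joint passes its speed limit or range.

## Robot

A 6-joint arm with a two-finger parallel gripper is mounted at the origin on the work surface. World frame = base frame: x ahead of the robot, y to its left, z up, the work surface at z = 0. Lengths are in m, angles in rad, forces in N, time in s.
With the tool pointing down it reaches from about 0.375 to 0.9 m from the base axis. Payload 3.1 kg.
Tool frame: the origin (TCP) lies midway between the tips of the shut fingers; the grasp point (between the pads) lies 19 mm behind it; z points along the fingers, x is the direction in which the jaws open and shut, and the axes are right-handed (so a half turn about z gives the same grasp; the last joint's range is limited). The gripper opens to 87 mm and grips with 3 to 60 N. Pads are 19 mm wide; open, the fingers measure 117 mm over their backs; the gripper's body (75 mm by 190 mm) begins 51 mm behind the grasp point.
Start: joints at [-1.329, 0.527, 1.433, -0, 1.181, -0.178], TCP at [0.255, -0.571, 0.189] pointing down, gripper open.
Joint ranges: [-3.08, 3.08], [-0.75, 2.2], [0.22, 2.44], [-1.43, 4.57], [0, 2.65], [-2.85, 2.85]. Speed limits (rad/s): [2.79, 2.79, 3.14, 3.14, 3.14, 3.14].

## Interface

Orientations are given as a unit quaternion [x, y, z, w].
In Python, from rig import * gives the robot as it stands.
- The arm moves only by the tool drive_tool, never from a script. Its argument "plan" is a list of rows, each an object with "offset": the shift along the tool's x, y, z in cm, a list of three; "delta_rot": the turn, a rotation vector about the tool's x, y, z in degrees, a list of three; "jaw": the finger opening in cm, from 0 to 8.7. In form: [{"offset": [dx, dy, dz], "delta_rot": [wx, wy, wz], "jaw": jaw}, ...]. A call has exactly 8 rows; each row is the pose to reach, as a shift and turn from the pose commanded when the call began, along the tool's axes at that moment; what a row does not reach only later rows make up. A row lasts 1/12 s, in which the tool goes at most 41.7 mm and 7.16 degrees, less where a joint would pass 70% of its speed; a pose out of reach is approached as far as the arm can. A call with a gripper value outside its range is refused whole. The fingers move at their own pace and stop on an object; "squeeze" is the grip in N (left out, the last holds). Time passes only in rows, so rows that repeat a pose let the fingers close, or fill a call up. It gives the time, the measured TCP pose, the force and the opening at its end, in the units of the state.
- get_obs(): the state, without advancing time (a new reading comes with each control period).
- camera(name): name is "scene" or "top"; returns the picture (420x560x3 uint8, red, green, blue); there is no depth.
- calibration(name): a dict with "K" (3x3 intrinsics, pixels), "pose" (4x4, takes a point from camera to world coordinates). Camera axes: x right, y down, z forward; pixel columns grow to the right and rows downward; lengths in m; the calibration is good to about 2 mm. A picture is of the moment at which its call begins. calibration takes no time and is no camera call.
- hand_in(): hands the job in, once; it reports no verdict.
The state is a dict: "time": time; "q": joint angles; "joint_velocities": joint speeds; "joint_torque": joint torques, N m; "position": TCP position; "tool_rot": TCP orientation; "ft_force": force on the tool from outside, world axes, zero at the start; "moment": the same for the moment, N m; "grip_width": finger opening in m.
Only numpy, scipy, OpenCV 4.12 (cv2) and the standard library are available. Lean on these libraries where they do the work, as an engineer would, in place of code of your own. Each camera call takes 0.05 s, during which the arm holds its last target.

## Working session

There is one attempt and no reset: what is moved stays moved. The work goes in short steps, Python scripts to look and compute and a tool call to move; the robot and the scene stay as the last step left them, time stands still between calls to the robot, and variables do not carry over. Pictures are saved under pics/ and viewed, and the job is handed in when it is done.

Besides the shell and the picture viewer there is one more tool, called as name(argument=value, ...) on one line, values as JSON. drive_tool: Moves the arm, as the interface text tells. Its arguments: {"type":"object","properties":{"plan":{"type":"array","items":{"type":"object","properties":{"offset":{"type":"array","items":{"type":"number"}},"delta_rot":{"type":"array","items":{"type":"number"}},"jaw":{"type":"number"}}}},"squeeze":{"type":"number"}},"required":["plan"]}

```bash
mkdir -p pics; ls
python3 - <<'E'
from rig import *
import cv2, numpy as np
np.set_printoptions(precision=4,suppress=True)
for n in("scene","top"):
    im=camera(n); cv2.imwrite(f"pics/{n}0.png",im[:,:,::-1]); c=calibration(n); print(n,np.array(c["K"]),np.array(c["pose"]))
print(get_obs())
E
```

```text
pics
scene [[473.0001   0.     269.9636]
 [  0.     473.0001 209.746 ]
 [  0.       0.       1.    ]] [[ 0.3046  0.6966 -0.6496  1.1193]
 [ 0.9524 -0.2318  0.198  -0.2796]
 [-0.0126 -0.6789 -0.7341  0.8048]
 [ 0.      0.      0.      1.    ]]
top [[509.4163   0.     283.4525]
 [  0.     509.4163 203.8678]
 [  0.       0.       1.    ]] [[ 0.0292 -0.9895  0.1413  0.3123]
 [-0.9995 -0.0277  0.0124 -0.0857]
 [-0.0084 -0.1416 -0.9899  1.3874]
 [ 0.      0.      0.      1.    ]]
{'time': 0.1, 'q': array([-1.3295,  0.5284,  1.4338, -0.    ,  1.1814, -0.1785]), 'joint_velocities': array([ 0.0003, -0.0021, -0.0023,  0.0001, -0.001 ,  0.0014]), 'joint_torque': array([ -0.001 , -44.0985, -17.7151,   0.0635,   0.0534,  -0.    ]), 'position': array([ 0.2546, -0.57  ,  0.1881]), 'tool_rot': array([ 0.8389, -0.5442, -0.0007, -0.0007]), 'ft_force': array([-0.5741,  0.2781,  0.2991]), 'moment': array([ 0.0158, -0.0107,  0.0047]), 'grip_width': 0.08720644406590142}
```

View pics/scene0.png

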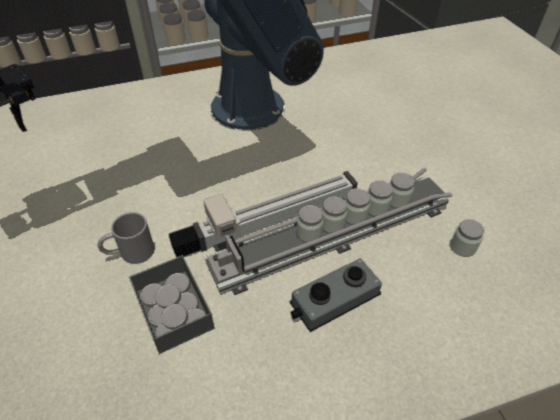

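View pics/top0.png

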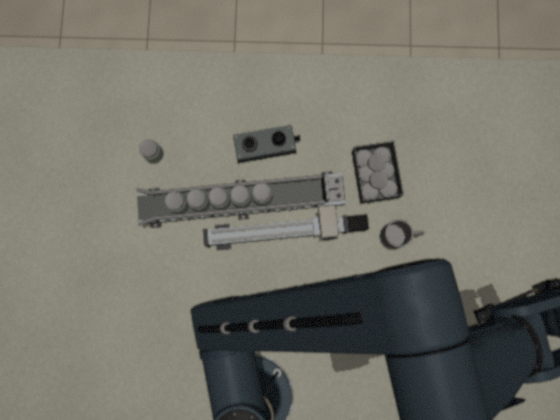

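Run:
```python
import cv2
a=cv2.imread("pics/top0.png")[110:260,120:420]; cv2.imwrite("pics/topz.png",cv2.resize(a,(800,400),interpolation=cv2.INTER_CUBIC))
a=cv2.imread("pics/scene0.png")[150:340,190:490]; cv2.imwrite("pics/scenez.png",cv2.resize(a,(800,507),interpolation=cv2.INTER_CUBIC))
```

```text
(no output)
```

View pics/topz.png

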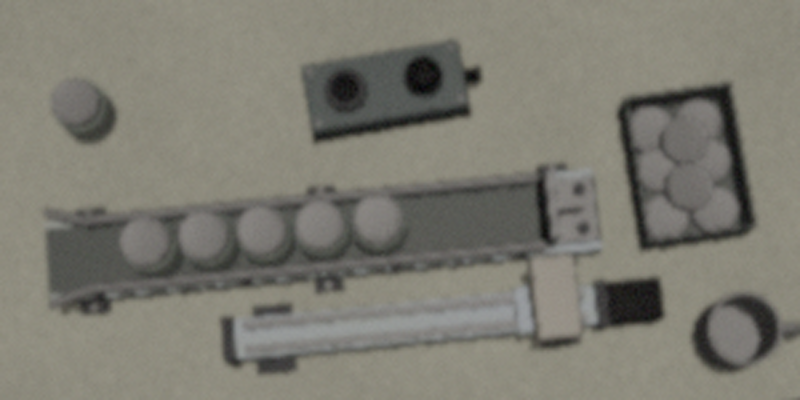

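View pics/scenez.png

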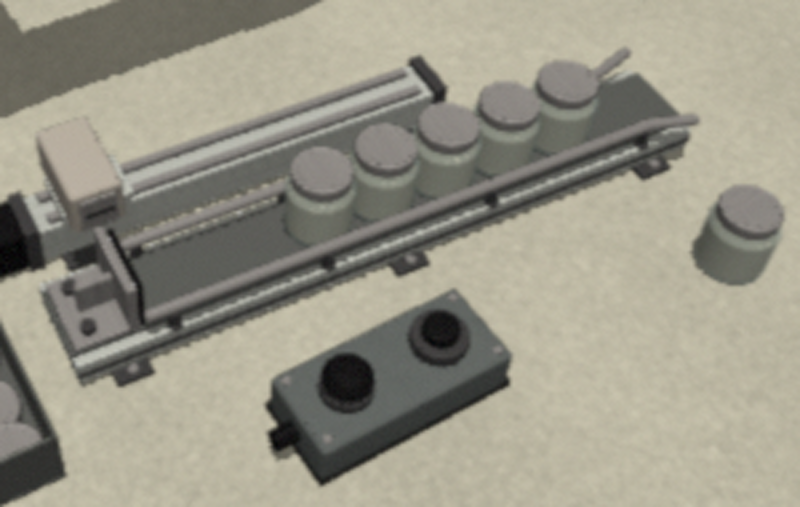

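```bash
cat > h.py <<'E'
import cv2, numpy as np
np.set_printoptions(precision=4,suppress=True)
from rig import *
def ray(n,uv,z):
    c=calibration(n);K=np.array(c["K"]);T=np.array(c["pose"])
    d=T[:3,:3]@np.linalg.solve(K,[uv[0],uv[1],1]);o=T[:3,3]
    return o+d*(z-o[2])/d[2]
def proj(n,p):
    c=calibration(n);K=np.array(c["K"]);T=np.array(c["pose"])
    q=K@(T[:3,:3].T@(np.array(p)-T[:3,3]));return q[:2]/q[2]
Z={"top":(120,110,2.6667),"scene":(190,150,2.6667)}
def un(n,p):
    x0,y0,s=Z[n];return ((p[0]+.5)/s-.5+x0,(p[1]+.5)/s-.5+y0)
E
python3 - <<'E'
from h import *
J={"top":[(380,222),(322,227),(264,233),(206,238),(146,241)],"scene":[(322,172),(387,148),(449,126),(508,105),(567,82)]}
for n in J:
    P=np.array([ray(n,un(n,p),.066) for p in J[n]]);print(n,P[:,:2])
    for s,p in(("start",{"top":(346,89),"scene":(440,328)}),):
        print(s,ray(n,un(n,p[n]),.058))
    print("stop",ray(n,un(n,{"top":(423,75),"scene":(348,375)}[n]),.064))
print("spare",ray("top",un("top",(76,101)),.066),ray("scene",un("scene",(750,211)),.066))
print("endface top", [ray("top",un("top",p),.078)[:2] for p in((541,180),(553,242))])
print("endface sc", [ray("scene",un("scene",p),.078)[:2] for p in((103,232),(136,287))])
print("endface sc low right", ray("scene",un("scene",(145,320)),.03)[:2])
print("print head top",[ray("top",un("top",p),.097)[:2] for p in((529,254),(580,252),(580,340),(531,345))])
im=cv2.imread("pics/top0.png",0); 
for n in("top","scene"):
    im=cv2.imread(f"pics/{n}0.png",0); x0,y0,_=Z[n]
    m=(im<45).astype(np.uint8); k,l,st,c=cv2.connectedComponentsWithStats(m)
    for i in range(1,k):
        if 15<st[i,4]<600 and x0<c[i][0]<x0+300 and y0<c[i][1]<y0+190: print(n,c[i],st[i,4],ray(n,c[i],.058)[:2])
E
```

```text
top [[ 0.5283 -0.0124]
 [ 0.5217  0.0446]
 [ 0.5142  0.1016]
 [ 0.5076  0.1585]
 [ 0.5029  0.2176]]
start [0.6642 0.027  0.058 ]
stop [ 0.6791 -0.0502  0.064 ]
scene [[ 0.5047 -0.0034]
 [ 0.4968  0.0554]
 [ 0.49    0.113 ]
 [ 0.4832  0.1695]
 [ 0.4741  0.2289]]
start [0.6656 0.0254 0.058 ]
stop [ 0.6854 -0.0537  0.064 ]
spare [0.6425 0.2961 0.066 ] [0.6453 0.2919 0.066 ]
endface top [array([ 0.5725, -0.1694]), array([ 0.5113, -0.1822])]
endface sc [array([ 0.5196, -0.1846]), array([ 0.5768, -0.1747])]
endface sc low right [ 0.5729 -0.1695]
print head top [array([ 0.4962, -0.1581]), array([ 0.4995, -0.2069]), array([ 0.415 , -0.2081]), array([ 0.409 , -0.1617])]
top [278.2    138.1931] 145 [ 0.6797 -0.0497]
top [248.8462 142.4286] 91 [0.6659 0.0287]
top [388.4549 161.1762] 244 [ 0.6247 -0.3453]
top [266.6218 155.8235] 119 [ 0.6304 -0.0203]
top [357.2289 177.0723] 83 [ 0.5793 -0.2626]
top [323.2414 188.8276] 58 [ 0.5451 -0.1731]
top [357.1181 223.0148] 271 [ 0.4568 -0.2634]
top [405.5513 230.6923] 78 [ 0.4402 -0.3898]
top [383.6889 237.8   ] 45 [ 0.42   -0.3329]
scene [238.8596 253.5965] 57 [ 0.5519 -0.1729]
scene [221.7073 245.2927] 41 [ 0.5207 -0.2002]
scene [354.8204 273.3234] 167 [0.667  0.0251]
scene [352.1176 283.7353] 34 [0.687  0.0103]
scene [319.6349 292.4444] 315 [ 0.6859 -0.0545]
scene [200.0244 297.5366] 41 [ 0.6274 -0.2674]
scene [317.5356 313.    ] 239 [ 0.7247 -0.0741]
```

Run:
```python
from h import *
J={"top":[(380,222),(322,227),(264,233),(206,238),(146,241)],"scene":[(322,172),(387,148),(449,126),(508,105),(567,82)]}
Q=[]
for n in J:
    P=np.array([ray(n,un(n,p),.096) for p in J[n]]);print(n,P[:,:2]);Q.append(P)
P=np.mean(Q,0)
# bed corners/rails at loading end
for n,p,z in(("top",(47,233),.03),("top",(50,305),.03),("scene",(638,75),.03),("scene",(685,125),.03)): print(n,ray(n,un(n,p),z)[:2])
# rail (z~.046) samples
for n,ps in(("top",[(100,215),(530,177)]),("top",[(130,292),(520,257)]),("scene",[(160,308),(640,130)])):
    a=[ray(n,un(n,p),.048)[:2] for p in ps]; print(n,a,np.degrees(np.arctan2(*(a[1]-a[0])[::-1])))
d=P[0]-P[4];print(P.mean(0),np.linalg.norm(d),np.degrees(np.arctan2(d[1],d[0])))
```

```text
top [[ 0.5234 -0.0141]
 [ 0.517   0.0417]
 [ 0.5096  0.0973]
 [ 0.5031  0.153 ]
 [ 0.4986  0.2107]]
scene [[ 0.5296 -0.0146]
 [ 0.5221  0.0418]
 [ 0.5155  0.0971]
 [ 0.509   0.1513]
 [ 0.5003  0.2083]]
top [0.5135 0.3268]
top [0.4404 0.3187]
scene [0.4545 0.3175]
scene [0.5217 0.3231]
top [array([0.5306, 0.2694]), array([ 0.5812, -0.1603])] -83.28246207537292
top [array([0.4539, 0.2346]), array([ 0.4999, -0.1519])] -83.21783448863032
scene [array([ 0.5786, -0.1587]), array([0.5289, 0.2707])] 96.60243692791055
[0.5128 0.0972 0.096 ] 0.22543515598104888 -83.101179209012
```

```bash
cat >> h.py <<'E'
from scipy.spatial.transform import Rotation as R
def goto(p,yawdeg):
    o=get_obs();r=R.from_quat(o["tool_rot"]);a=np.radians(yawdeg)
    x=np.array([np.cos(a),np.sin(a),0]);z=np.array([0,0,-1.]);T=R.from_matrix(np.array([x,np.cross(z,x),z]).T)
    print("t",o["time"],"pos",o["position"],"F",o["ft_force"],"q",o["q"])
    print("offset cm",r.inv().apply(np.array(p)-o["position"])*100,"rot",np.degrees((r.inv()*T).as_rotvec()))
E
python3 -c "
from h import *
goto([.5,-.25,.2],6.7); goto([.485,.285,.19],6.7)"
```

```text
t 0.1 pos [ 0.2546 -0.57    0.1881] F [-0.5741  0.2781  0.2991] q [-1.3295  0.5284  1.4338 -0.      1.1814 -0.1785]
offset cm [-19.2205 -35.4526  -1.1446] rot [ -0.0871   0.0833 -72.6453]
t 0.1 pos [ 0.2546 -0.57    0.1881] F [-0.5741  0.2781  0.2991] q [-1.3295  0.5284  1.4338 -0.      1.1814 -0.1785]
offset cm [-68.6838 -55.8895  -0.0418] rot [ -0.0871   0.0833 -72.6453]
```

drive_tool(plan=[{"offset": [-1.2,-2.2,0],"delta_rot": [0,0,-4],"jaw": 0},{"offset": [-3,-5.5,-0.2],"delta_rot": [0,0,-10],"jaw": 0},{"offset": [-4.8,-8.9,-0.4],"delta_rot": [0,0,-16],"jaw": 0},{"offset": [-6.7,-12.4,-0.6],"delta_rot": [0,0,-22],"jaw": 0},{"offset": [-8.6,-15.9,-0.8],"delta_rot": [0,0,-28],"jaw": 0},{"offset": [-10.5,-19.4,-1],"delta_rot": [0,0,-34],"jaw": 0},{"offset": [-12.4,-22.9,-1],"delta_rot": [0,0,-40],"jaw": 0},{"offset": [-14.3,-26.4,-1],"delta_rot": [0,0,-46],"jaw": 0}], squeeze=20)

```text
time: 0.77
position: [0.4382, -0.3307, 0.1988]
tool_rot: [0.985, -0.171, -0.0, -0.0]
ft_force: [0.2, -0.2, 0.1]
grip_width: 0.0417
```

```bash
python3 -c "
from h import *
goto([.485,.285,.19],6.7)"
```

```text
t 0.7667 pos [ 0.4382 -0.3307  0.1988] F [ 0.2104 -0.2476  0.083 ] q [-0.85    0.4135  1.6129  0.0001  1.1157 -0.5068]
offset cm [-16.3191 -59.5473   0.9017] rot [ -0.0196   0.0166 -26.3687]
```

drive_tool(plan=[{"offset": [-1,-3.6,0],"delta_rot": [0,0,-4],"jaw": 0},{"offset": [-2,-7.4,0],"delta_rot": [0,0,-8],"jaw": 0},{"offset": [-3.1,-11.2,0],"delta_rot": [0,0,-12],"jaw": 0},{"offset": [-4.2,-15.1,0],"delta_rot": [0,0,-16],"jaw": 0},{"offset": [-5.2,-19,0],"delta_rot": [0,0,-20],"jaw": 0},{"offset": [-6.3,-22.9,0],"delta_rot": [0,0,-24],"jaw": 0},{"offset": [-7.4,-26.8,0],"delta_rot": [0,0,-26.4],"jaw": 0},{"offset": [-8.4,-30.7,0],"delta_rot": [0,0,-26.4],"jaw": 0}])

```text
time: 1.43
position: [0.4626, -0.0133, 0.1988]
tool_rot: [0.998, 0.057, -0.0, -0.0]
ft_force: [0.7, 0.2, 0.1]
grip_width: 0.0003
```

```bash
python3 -c "
from h import *
goto([.485,.285,.19],6.7)"
```

```text
t 1.4333 pos [ 0.4626 -0.0133  0.1988] F [0.7441 0.1755 0.072 ] q [-0.2709  0.2963  1.8127 -0.      1.0334 -0.3846]
offset cm [  5.6128 -29.3787   0.8823] rot [-0.0159  0.0397 -0.1809]
```

drive_tool(plan=[{"offset": [0.8,-3.8,0],"delta_rot": [0,0,0],"jaw": 0},{"offset": [1.6,-7.7,0],"delta_rot": [0,0,0],"jaw": 0},{"offset": [2.5,-11.6,0],"delta_rot": [0,0,0],"jaw": 0},{"offset": [3.3,-15.5,0],"delta_rot": [0,0,0],"jaw": 0},{"offset": [4.1,-19.4,0],"delta_rot": [0,0,0],"jaw": 0},{"offset": [4.9,-23.3,0],"delta_rot": [0,0,0],"jaw": 0},{"offset": [5.7,-27,0],"delta_rot": [0,0,0],"jaw": 0},{"offset": [6.2,-29.3,0],"delta_rot": [0,0,0],"jaw": 0}])

```text
time: 2.1
position: [0.4917, 0.2865, 0.1987]
tool_rot: [0.998, 0.057, 0.0, -0.001]
ft_force: [0.0, -1.1, -0.2]
grip_width: 0.0008
```

```bash
python3 -c "
from h import *
goto([.491,.285,.045],6.7)
im=camera('scene')
cv2.imwrite('pics/s1.png',cv2.resize(im[100:340,190:510,::-1],(800,600),interpolation=cv2.INTER_CUBIC))"
```

```text
t 2.1 pos [0.4917 0.2865 0.1987] F [ 0.0127 -1.1387 -0.2124] q [0.3307 0.4403 1.565  0.0012 1.1358 0.2151]
offset cm [-0.0869  0.1623 15.3657] rot [-0.0679 -0.0131 -0.1104]
```

View pics/s1.png

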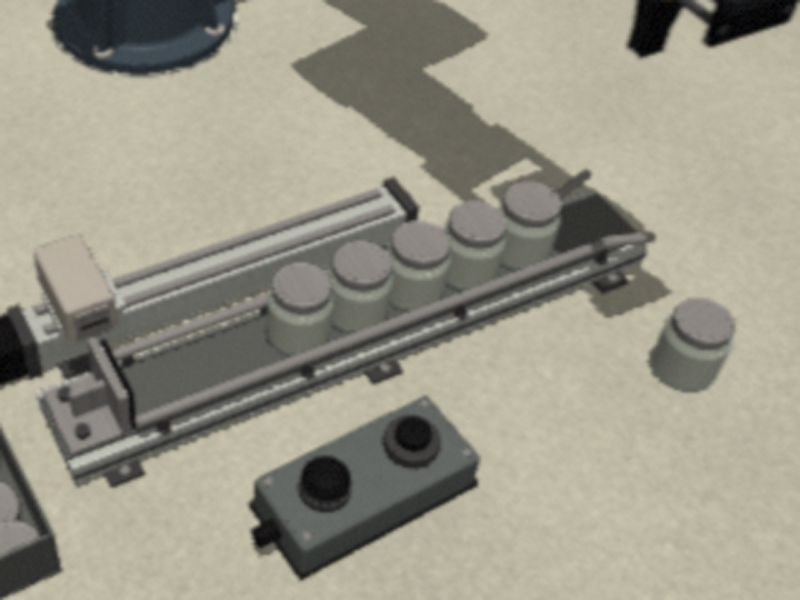

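Picture: jars untouched (lids from (300,285) to (530,203) in the crop); shut fingers at about (650,40), above the loading end. Descending.

drive_tool(plan=[{"offset": [0,0,2.5],"delta_rot": [0,0,0],"jaw": 0},{"offset": [0,0,5.5],"delta_rot": [0,0,0],"jaw": 0},{"offset": [0,0,8.5],"delta_rot": [0,0,0],"jaw": 0},{"offset": [0,0,11],"delta_rot": [0,0,0],"jaw": 0},{"offset": [0,0,13],"delta_rot": [0,0,0],"jaw": 0},{"offset": [0,0,14.3],"delta_rot": [0,0,0],"jaw": 0},{"offset": [0,0,15],"delta_rot": [0,0,0],"jaw": 0},{"offset": [0,0,15],"delta_rot": [0,0,0],"jaw": 0}])

```text
time: 2.82
position: [0.4906, 0.2821, 0.0472]
tool_rot: [0.998, 0.056, -0.002, 0.001]
ft_force: [0.3, 1.2, 0.2]
grip_width: 0.0003
```

```bash
python3 -c "
from h import *
goto([.4965,.24,.048],6.7)
for n,b in (('scene',(120,270,320,500)),('top',(150,250,110,260))):
    im=camera(n)
    cv2.imwrite(f'pics/{n}2.png',cv2.resize(im[b[0]:b[1],b[2]:b[3],::-1],None,fx=4,fy=4,interpolation=cv2.INTER_CUBIC))"
```

```text
t 2.8167 pos [0.4906 0.2821 0.0472] F [0.3277 1.2141 0.2482] q [ 0.3244  0.6512  1.6948 -0.0001  0.7997  0.2121]
offset cm [ 0.112   4.2473 -0.0811] rot [ 0.0541  0.2296 -0.2579]
```

View pics/scene2.png

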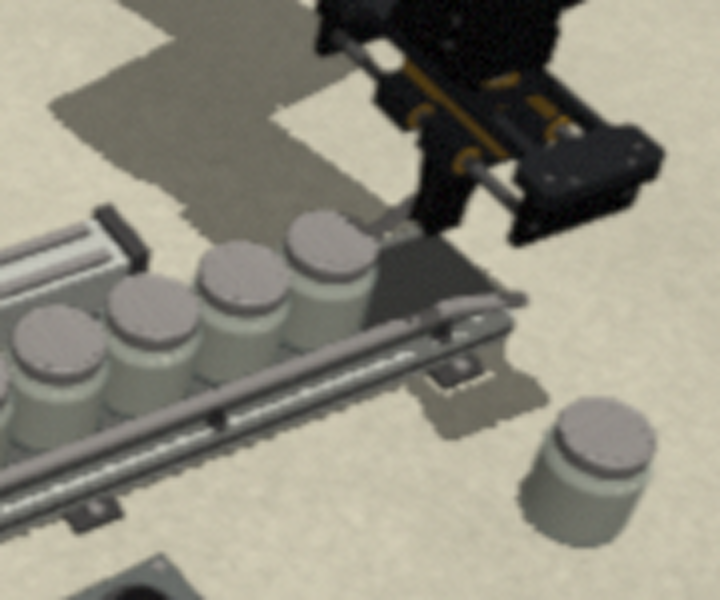

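View pics/top2.png

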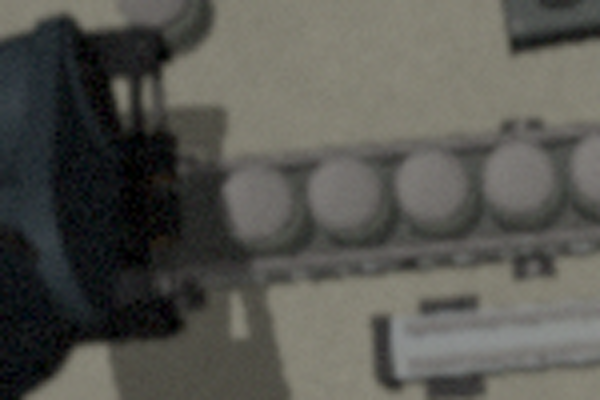

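```bash
python3 -c "
from h import *
p=get_obs()['position'];q=(proj('scene',p)-[320,120])*4+1.5;print(q)
u=np.array([np.cos(np.radians(-83.3)),np.sin(np.radians(-83.3))])
print('jar5 along', u@(np.array([.4995,.2095])-p[:2]),'face',u@(np.array([.545,-.177])-p[:2]), 'lat centre', np.array([-u[1],u[0]])@(np.array([.514,.097])-p[:2]))
"
```

```text
[425.8053 264.9298]
jar5 along 0.07363862199314129 face 0.4628075965777858 lat centre -9.768645584335572e-05
```

drive_tool(plan=[{"offset": [0,0.3,0],"delta_rot": [0,0,0],"jaw": 0},{"offset": [0,0.8,0],"delta_rot": [0,0,0],"jaw": 0},{"offset": [0,1.3,0],"delta_rot": [0,0,0],"jaw": 0},{"offset": [0,1.8,0],"delta_rot": [0,0,0],"jaw": 0},{"offset": [0,2.2,0],"delta_rot": [0,0,0],"jaw": 0},{"offset": [0,2.6,0],"delta_rot": [0,0,0],"jaw": 0},{"offset": [0,2.9,0],"delta_rot": [0,0,0],"jaw": 0},{"offset": [0,3.1,0],"delta_rot": [0,0,0],"jaw": 0}])

```text
time: 3.58
position: [0.4956, 0.2515, 0.049]
tool_rot: [0.998, 0.056, 0.0, -0.0]
ft_force: [-0.5, 0.3, 0.1]
grip_width: 0.0007
```

drive_tool(plan=[{"offset": [0,0.15,0],"delta_rot": [0,0,0],"jaw": 0},{"offset": [0,0.35,0],"delta_rot": [0,0,0],"jaw": 0},{"offset": [0,0.55,0],"delta_rot": [0,0,0],"jaw": 0},{"offset": [0,0.75,0],"delta_rot": [0,0,0],"jaw": 0},{"offset": [0,0.95,0],"delta_rot": [0,0,0],"jaw": 0},{"offset": [0,1.15,0],"delta_rot": [0,0,0],"jaw": 0},{"offset": [0,1.35,0],"delta_rot": [0,0,0],"jaw": 0},{"offset": [0,1.55,0],"delta_rot": [0,0,0],"jaw": 0}])

```text
time: 4.25
position: [0.4971, 0.2388, 0.0494]
tool_rot: [0.998, 0.055, 0.0, -0.002]
ft_force: [-1.5, 7.1, 3.5]
grip_width: 0.0003
```

```bash
python3 -c "
from h import *
goto([.514-.083*.118,.097+.083,.047],6.7)
im=camera('scene')[110:300,210:480,::-1]
cv2.imwrite('pics/scene3.png',cv2.resize(im,None,fx=2.9,fy=2.9,interpolation=cv2.INTER_CUBIC))"
```

```text
t 4.25 pos [0.4971 0.2388 0.0494] F [-1.534   7.1378  3.5056] q [0.243  0.6325 1.736  0.005  0.7719 0.1284]
offset cm [0.0562 5.9233 0.2163] rot [-0.2065 -0.0489 -0.3387]
```

View pics/scene3.png

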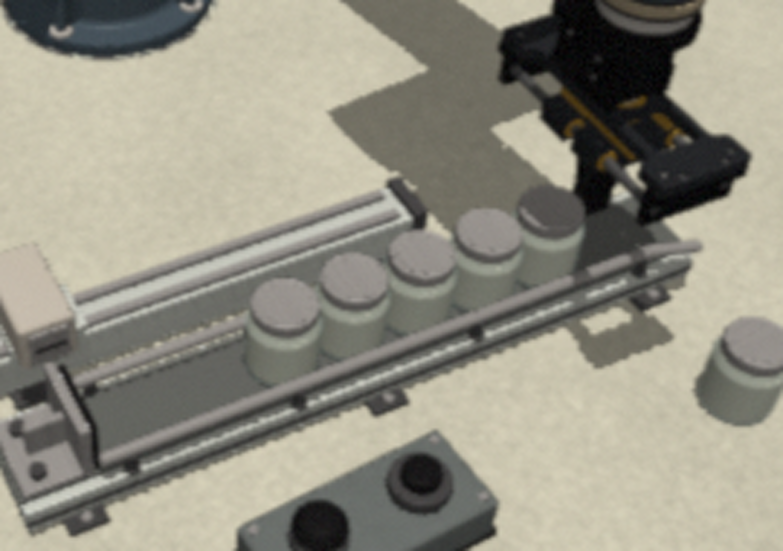

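In contact: about 7 N, jars upright and in line (lids (285,305) to (550,212) in the crop). Now pushing slowly.

drive_tool(plan=[{"offset": [0,0.3,0],"delta_rot": [0,0,0],"jaw": 0},{"offset": [0,0.6,0],"delta_rot": [0,0,0],"jaw": 0},{"offset": [0,0.9,0],"delta_rot": [0,0,0],"jaw": 0},{"offset": [0,1.2,0],"delta_rot": [0,0,0],"jaw": 0},{"offset": [0,1.5,0],"delta_rot": [0,0,0],"jaw": 0},{"offset": [0,1.8,0],"delta_rot": [0,0,0],"jaw": 0},{"offset": [0,2.1,0],"delta_rot": [0,0,0],"jaw": 0},{"offset": [0,2.4,0],"delta_rot": [0,0,0],"jaw": 0}])

```text
time: 4.97
position: [0.4999, 0.215, 0.0494]
tool_rot: [0.998, 0.056, 0.0, -0.002]
ft_force: [-0.9, 8.4, 1.7]
grip_width: 0.0004
```

drive_tool(plan=[{"offset": [0,0.3,0],"delta_rot": [0,0,0],"jaw": 0},{"offset": [0,0.6,0],"delta_rot": [0,0,0],"jaw": 0},{"offset": [0,0.9,0],"delta_rot": [0,0,0],"jaw": 0},{"offset": [0,1.2,0],"delta_rot": [0,0,0],"jaw": 0},{"offset": [0,1.5,0],"delta_rot": [0,0,0],"jaw": 0},{"offset": [0,1.8,0],"delta_rot": [0,0,0],"jaw": 0},{"offset": [0,2.1,0],"delta_rot": [0,0,0],"jaw": 0},{"offset": [0,2.4,0],"delta_rot": [0,0,0],"jaw": 0}])

```text
time: 5.63
position: [0.5025, 0.191, 0.0493]
tool_rot: [0.998, 0.056, 0.0, -0.002]
ft_force: [-1.0, 7.5, 1.8]
grip_width: 0.0007
```

```bash
python3 -c "
from h import *
goto([.514,.097,.047],6.7)
im=camera('scene')[110:300,210:480,::-1]
cv2.imwrite('pics/scene4.png',cv2.resize(im,None,fx=2.9,fy=2.9,interpolation=cv2.INTER_CUBIC))"
```

```text
t 5.6333 pos [0.5025 0.191  0.0493] F [-0.9552  7.5268  1.798 ] q [0.1532 0.6202 1.7709 0.0049 0.7496 0.0383]
offset cm [0.1018 9.4742 0.2025] rot [-0.1931 -0.0447 -0.3213]
```

View pics/scene4.png

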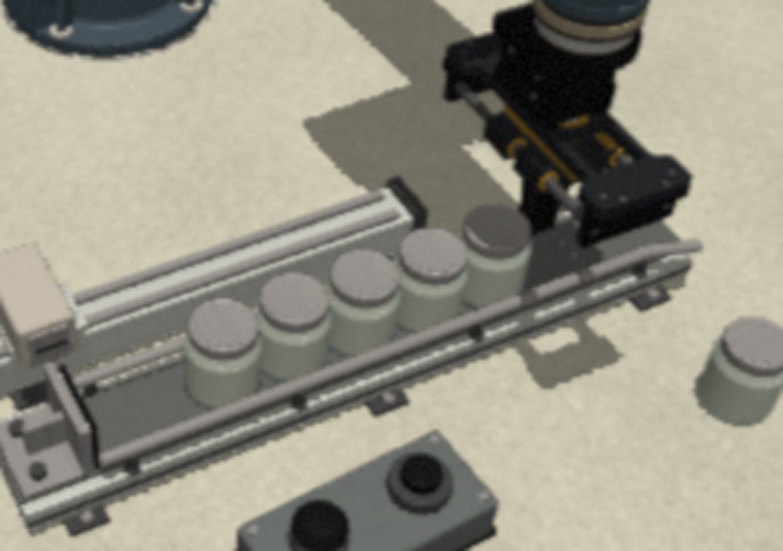

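Train moving together (jar1 lid at (222,326), stop face near (85,410)). Continuing.

drive_tool(plan=[{"offset": [0,0.3,0],"delta_rot": [0,0,0],"jaw": 0},{"offset": [0,0.6,0],"delta_rot": [0,0,0],"jaw": 0},{"offset": [0,0.9,0],"delta_rot": [0,0,0],"jaw": 0},{"offset": [0,1.2,0],"delta_rot": [0,0,0],"jaw": 0},{"offset": [0,1.5,0],"delta_rot": [0,0,0],"jaw": 0},{"offset": [0,1.8,0],"delta_rot": [0,0,0],"jaw": 0},{"offset": [0,2.1,0],"delta_rot": [0,0,0],"jaw": 0},{"offset": [0,2.4,0],"delta_rot": [0,0,0],"jaw": 0}])

```text
time: 6.35
position: [0.5049, 0.1672, 0.0493]
tool_rot: [0.998, 0.056, 0.0, -0.002]
ft_force: [-1.4, 8.6, 2.9]
grip_width: 0.0006
```

drive_tool(plan=[{"offset": [0,0.3,0],"delta_rot": [0,0,0],"jaw": 0},{"offset": [0,0.6,0],"delta_rot": [0,0,0],"jaw": 0},{"offset": [0,0.9,0],"delta_rot": [0,0,0],"jaw": 0},{"offset": [0,1.2,0],"delta_rot": [0,0,0],"jaw": 0},{"offset": [0,1.5,0],"delta_rot": [0,0,0],"jaw": 0},{"offset": [0,1.8,0],"delta_rot": [0,0,0],"jaw": 0},{"offset": [0,2.1,0],"delta_rot": [0,0,0],"jaw": 0},{"offset": [0,2.4,0],"delta_rot": [0,0,0],"jaw": 0}])

```text
time: 7.02
position: [0.5074, 0.1433, 0.0492]
tool_rot: [0.998, 0.056, -0.0, -0.002]
ft_force: [-1.8, 8.8, 3.0]
grip_width: 0.0007
```

```bash
python3 -c "
from h import *
goto([.514,.097,.047],6.7)
im=camera('scene')[110:300,190:460,::-1]
cv2.imwrite('pics/scene5.png',cv2.resize(im,None,fx=2.9,fy=2.9,interpolation=cv2.INTER_CUBIC))
im=camera('top')[130:250,180:380,::-1]
cv2.imwrite('pics/top5.png',cv2.resize(im,None,fx=4,fy=4,interpolation=cv2.INTER_CUBIC))"
```

```text
t 7.0167 pos [0.5074 0.1433 0.0492] F [-1.8447  8.7976  3.0471] q [ 0.0609  0.6118  1.7959  0.0049  0.7344 -0.054 ]
offset cm [0.1428 4.6731 0.2061] rot [-0.1883  0.0149 -0.322 ]
```

View pics/scene5.png

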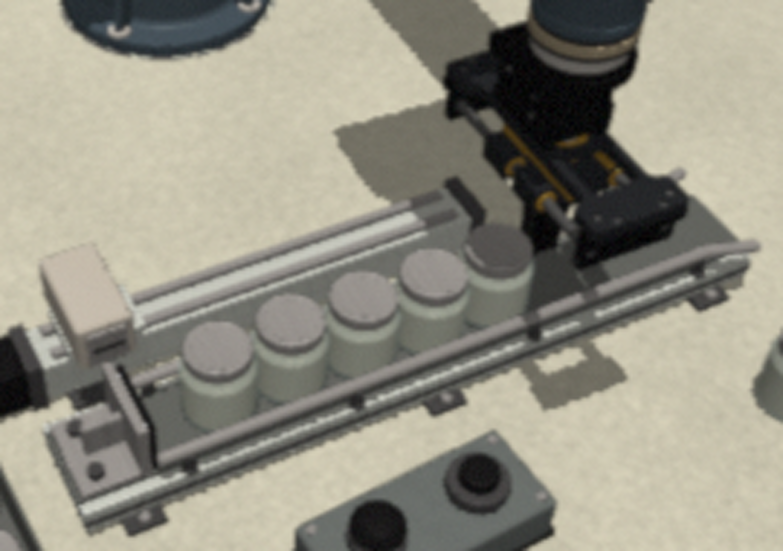

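View pics/top5.png

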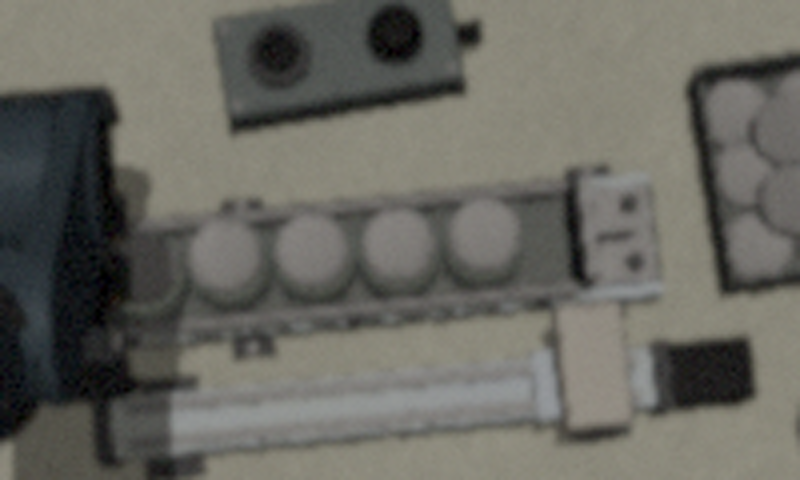

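About 30–37 mm left from jar1's lid (485,237) to the stop face (577,240) in the top crop.

drive_tool(plan=[{"offset": [0,0.3,0],"delta_rot": [0,0,0],"jaw": 0},{"offset": [0,0.6,0],"delta_rot": [0,0,0],"jaw": 0},{"offset": [0,0.9,0],"delta_rot": [0,0,0],"jaw": 0},{"offset": [0,1.2,0],"delta_rot": [0,0,0],"jaw": 0},{"offset": [0,1.5,0],"delta_rot": [0,0,0],"jaw": 0},{"offset": [0,1.8,0],"delta_rot": [0,0,0],"jaw": 0},{"offset": [0,2.1,0],"delta_rot": [0,0,0],"jaw": 0},{"offset": [0,2.3,0],"delta_rot": [0,0,0],"jaw": 0}])

```text
time: 7.78
position: [0.5095, 0.1204, 0.0491]
tool_rot: [0.998, 0.056, -0.001, -0.002]
ft_force: [-1.3, 8.4, 3.4]
grip_width: 0.0004
```

drive_tool(plan=[{"offset": [0,0.1,0],"delta_rot": [0,0,0],"jaw": 0},{"offset": [0,0.2,0],"delta_rot": [0,0,0],"jaw": 0},{"offset": [0,0.3,0],"delta_rot": [0,0,0],"jaw": 0},{"offset": [0,0.4,0],"delta_rot": [0,0,0],"jaw": 0},{"offset": [0,0.5,0],"delta_rot": [0,0,0],"jaw": 0},{"offset": [0,0.6,0],"delta_rot": [0,0,0],"jaw": 0},{"offset": [0,0.7,0],"delta_rot": [0,0,0],"jaw": 0},{"offset": [0,0.8,0],"delta_rot": [0,0,0],"jaw": 0}])

```text
time: 8.45
position: [0.5101, 0.1128, 0.0491]
tool_rot: [0.998, 0.056, -0.001, -0.002]
ft_force: [-2.1, 8.7, 3.9]
grip_width: 0.0003
```

```bash
python3 -c "
from h import *
goto([.514,.097,.047],6.7)
im=camera('scene')[110:300,190:460,::-1]
cv2.imwrite('pics/scene6.png',cv2.resize(im,None,fx=2.9,fy=2.9,interpolation=cv2.INTER_CUBIC))
im=camera('top')[130:250,180:380,::-1]
cv2.imwrite('pics/top6.png',cv2.resize(im,None,fx=4,fy=4,interpolation=cv2.INTER_CUBIC))"
```

```text
t 8.45 pos [0.5101 0.1128 0.0491] F [-2.145   8.6977  3.9044] q [ 0.0011  0.6083  1.8067  0.0052  0.7288 -0.1139]
offset cm [0.2168 1.61   0.202 ] rot [-0.212   0.1049 -0.3311]
```

View pics/scene6.png

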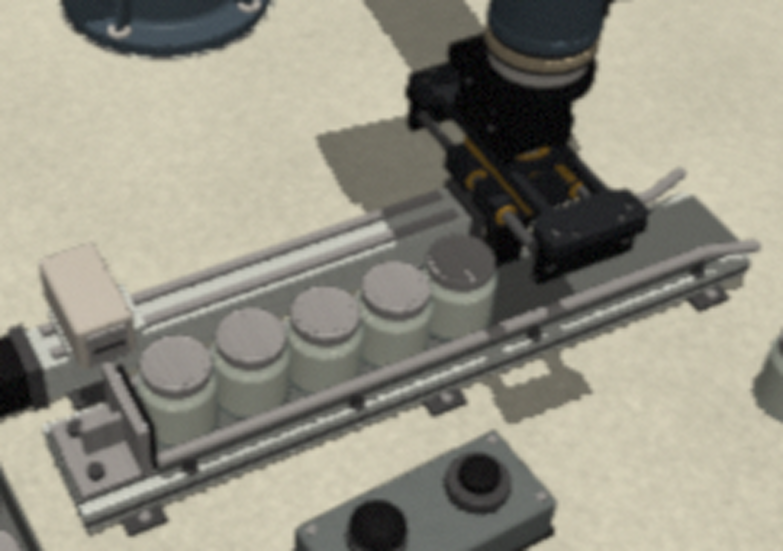

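View pics/top6.png

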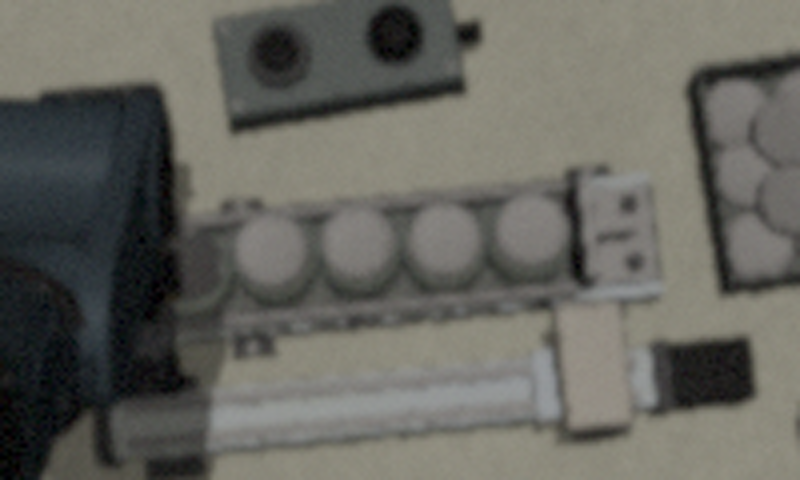

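Nearly there (jar1 lid (532,232), face ~577). Creeping.

drive_tool(plan=[{"offset": [0,0.05,0],"delta_rot": [0,0,0],"jaw": 0},{"offset": [0,0.1,0],"delta_rot": [0,0,0],"jaw": 0},{"offset": [0,0.15,0],"delta_rot": [0,0,0],"jaw": 0},{"offset": [0,0.2,0],"delta_rot": [0,0,0],"jaw": 0},{"offset": [0,0.25,0],"delta_rot": [0,0,0],"jaw": 0},{"offset": [0,0.3,0],"delta_rot": [0,0,0],"jaw": 0},{"offset": [0,0.35,0],"delta_rot": [0,0,0],"jaw": 0},{"offset": [0,0.4,0],"delta_rot": [0,0,0],"jaw": 0}])

```text
time: 9.22
position: [0.5101, 0.1114, 0.0494]
tool_rot: [0.999, 0.054, -0.001, -0.004]
ft_force: [-2.7, 19.2, 6.2]
grip_width: 0.0004
```

Force rose from 8.7 to 19 N with only 1.4 mm of motion: the row is on the stop. Backing off.

drive_tool(plan=[{"offset": [0,-0.1,0],"delta_rot": [0,0,0],"jaw": 0},{"offset": [0,-0.3,0],"delta_rot": [0,0,0],"jaw": 0},{"offset": [0,-0.6,0],"delta_rot": [0,0,0],"jaw": 0},{"offset": [0,-1.1,0],"delta_rot": [0,0,0],"jaw": 0},{"offset": [0,-1.8,0],"delta_rot": [0,0,0],"jaw": 0},{"offset": [0,-2.6,0],"delta_rot": [0,0,0],"jaw": 0},{"offset": [0,-3.5,0],"delta_rot": [0,0,0],"jaw": 0},{"offset": [0,-4.4,0],"delta_rot": [0,0,0],"jaw": 0}])

```text
time: 9.88
position: [0.507, 0.1509, 0.0489]
tool_rot: [0.998, 0.056, -0.0, 0.0]
ft_force: [-0.3, -0.2, 0.4]
grip_width: 0.0
```

drive_tool(plan=[{"offset": [0,-1,-0.5],"delta_rot": [0,0,0],"jaw": 0},{"offset": [0,-2,-2],"delta_rot": [0,0,0],"jaw": 0},{"offset": [0,-3,-4],"delta_rot": [0,0,0],"jaw": 0},{"offset": [0,-4,-7],"delta_rot": [0,0,0],"jaw": 0},{"offset": [0,-4.5,-9.5],"delta_rot": [0,0,0],"jaw": 0},{"offset": [0,-4.5,-12],"delta_rot": [0,0,0],"jaw": 0},{"offset": [0,-4.5,-13.5],"delta_rot": [0,0,0],"jaw": 0},{"offset": [0,-4.5,-14],"delta_rot": [0,0,0],"jaw": 0}])

```text
time: 10.55
position: [0.5035, 0.1962, 0.1923]
tool_rot: [0.998, 0.057, 0.003, -0.0]
ft_force: [0.4, -0.4, -0.3]
grip_width: 0.0005
```

```bash
python3 -c "
from h import *
goto([.665,.0265,.12],6.7)
im=camera('scene')[130:330,190:460,::-1];cv2.imwrite('pics/s7raw.png',im)
cv2.imwrite('pics/scene7.png',cv2.resize(im,None,fx=2.9,fy=2.9,interpolation=cv2.INTER_CUBIC))
im=camera('top')[110:260,180:380,::-1]
cv2.imwrite('pics/top7.png',cv2.resize(im,None,fx=4,fy=4,interpolation=cv2.INTER_CUBIC))"
```

```text
t 10.55 pos [0.5035 0.1962 0.1923] F [ 0.3581 -0.3567 -0.2967] q [0.1646 0.407  1.6464 0.     1.082  0.0509]
offset cm [14.0715 18.6949  7.3088] rot [-0.019  -0.3563 -0.1827]
```

View pics/scene7.png

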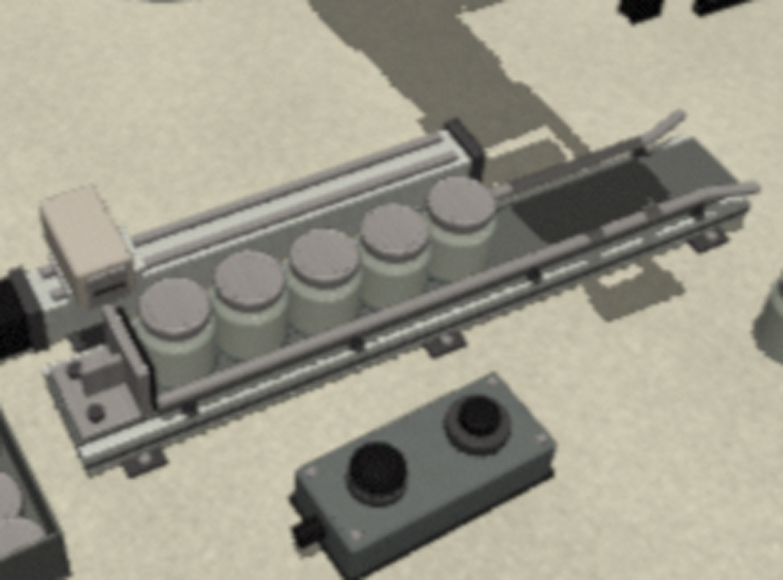

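View pics/top7.png

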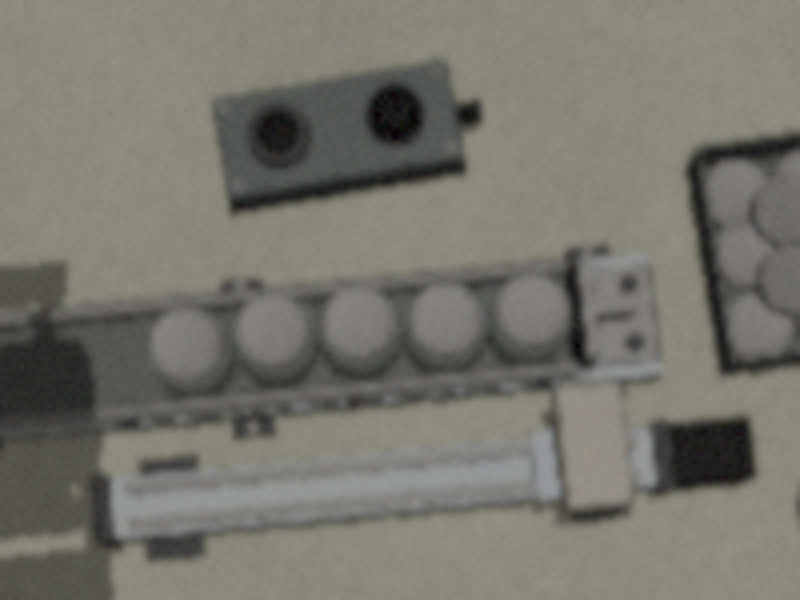

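Jars: lids evenly spaced ~86.5 px (56 mm) from (188,343) to (532,308), jar1 on the black face; start button at (279,131) and the mushroom at (396,115) in the top crop. Now to the start button.

drive_tool(plan=[{"offset": [1.2,1.6,0],"delta_rot": [0,0,0],"jaw": 0},{"offset": [3.4,4.5,0],"delta_rot": [0,0,0],"jaw": 0},{"offset": [5.7,7.6,0],"delta_rot": [0,0,0],"jaw": 0},{"offset": [8.1,10.8,0],"delta_rot": [0,0,0],"jaw": 0},{"offset": [10.5,14,0],"delta_rot": [0,0,0],"jaw": 0},{"offset": [12.5,16.7,0.5],"delta_rot": [0,0,0],"jaw": 0},{"offset": [14,18.6,3],"delta_rot": [0,0,0],"jaw": 0},{"offset": [14.1,18.7,6],"delta_rot": [0,0,0],"jaw": 0}])

```text
time: 11.32
position: [0.6685, 0.02, 0.1286]
tool_rot: [0.999, 0.054, 0.004, 0.001]
ft_force: [0.7, -0.3, 0.3]
grip_width: 0.0003
```

```bash
python3 -c "
from h import *
goto([.6655,.0265,.07],6.7)"
```

```text
t 11.3167 pos [0.6685 0.02   0.1286] F [ 0.6868 -0.3107  0.28  ] q [-0.136   0.6491  1.3776 -0.0017  1.1067 -0.2436]
offset cm [-0.2735 -0.6957  5.8599] rot [ 0.1966 -0.4283 -0.4959]
```

drive_tool(plan=[{"offset": [0,0,0.5],"delta_rot": [0,0,0],"jaw": 0},{"offset": [0,0,1.5],"delta_rot": [0,0,0],"jaw": 0},{"offset": [0,0,2.7],"delta_rot": [0,0,0],"jaw": 0},{"offset": [0,0,3.7],"delta_rot": [0,0,0],"jaw": 0},{"offset": [0,0,4.3],"delta_rot": [0,0,0],"jaw": 0},{"offset": [0,0,4.5],"delta_rot": [0,0,0],"jaw": 0},{"offset": [0,0,4.5],"delta_rot": [0,0,0],"jaw": 0},{"offset": [0,0,4.5],"delta_rot": [0,0,0],"jaw": 0}])

```text
time: 11.98
position: [0.6635, 0.0252, 0.0847]
tool_rot: [0.998, 0.057, 0.001, 0.0]
ft_force: [0.9, 0.2, 0.5]
grip_width: 0.0005
```

```bash
python3 -c "
from h import *
goto([.6655,.0265,.052],6.7)
im=camera('scene')[190:340,270:440,::-1]
cv2.imwrite('pics/scene8.png',cv2.resize(im,None,fx=4,fy=4,interpolation=cv2.INTER_CUBIC))"
```

```text
t 11.9833 pos [0.6635 0.0252 0.0847] F [0.8848 0.1665 0.542 ] q [-0.13    0.6989  1.4166 -0.      1.0247 -0.2431]
offset cm [ 0.2062 -0.1077  3.2715] rot [ 0.0197 -0.0753 -0.2208]
```

View pics/scene8.png

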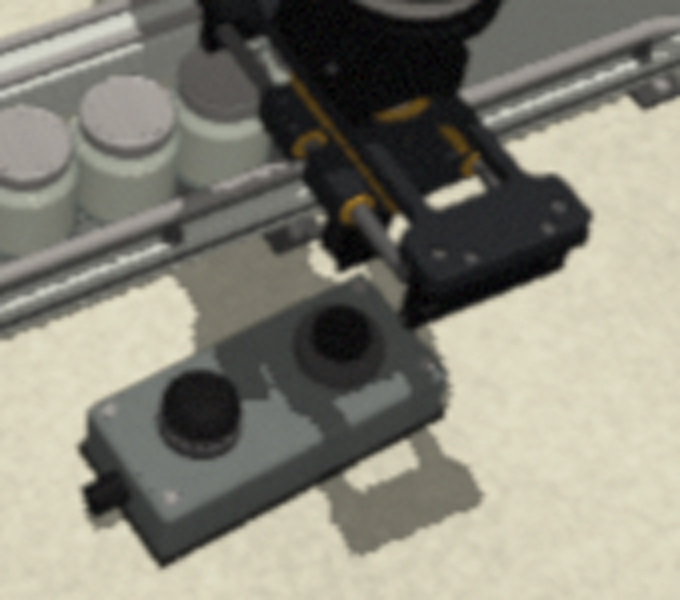

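```bash
python3 -c "
from h import *
p=get_obs()['position'];print((proj('scene',p)-[270,190])*4+1.5,(proj('scene',[.6655,.0265,.058])-[270,190])*4+1.5)"
```

```text
[344.727  295.8461] [342.2341 331.5405]
```

drive_tool(plan=[{"offset": [0.1,0,0.4],"delta_rot": [0,0,0],"jaw": 0},{"offset": [0.2,-0.1,1],"delta_rot": [0,0,0],"jaw": 0},{"offset": [0.2,-0.1,1.5],"delta_rot": [0,0,0],"jaw": 0},{"offset": [0.2,-0.1,1.9],"delta_rot": [0,0,0],"jaw": 0},{"offset": [0.2,-0.1,2.2],"delta_rot": [0,0,0],"jaw": 0},{"offset": [0.2,-0.1,2.4],"delta_rot": [0,0,0],"jaw": 0},{"offset": [0.2,-0.1,2.4],"delta_rot": [0,0,0],"jaw": 0},{"offset": [0.2,-0.1,2.4],"delta_rot": [0,0,0],"jaw": 0}])

```text
time: 12.7
position: [0.6649, 0.0261, 0.0597]
tool_rot: [0.998, 0.056, -0.0, -0.0]
ft_force: [-0.2, -0.1, -0.4]
grip_width: 0.0005
```

```bash
python3 -c "
from h import *
p=get_obs()['position'];print((proj('scene',p)-[310,200])*6+2.5)
im=camera('scene')[200:300,310:430,::-1]
cv2.imwrite('pics/scene9.png',cv2.resize(im,None,fx=6,fy=6,interpolation=cv2.INTER_CUBIC))"
```

```text
[272.3152 433.1729]
```

View pics/scene9.png

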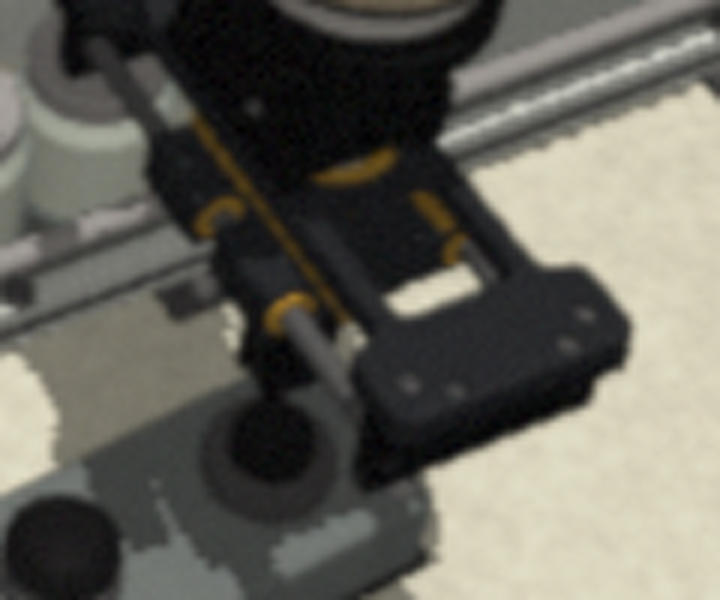

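```bash
python3 -c "
import cv2
im=cv2.imread('pics/scene8.png')[200:400,250:450]
im=cv2.convertScaleAbs(im,alpha=2.2,beta=10)
cv2.imwrite('pics/s8z.png',cv2.resize(im,None,fx=3,fy=3,interpolation=cv2.INTER_CUBIC))"
```

```text
(no output)
```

View pics/s8z.png

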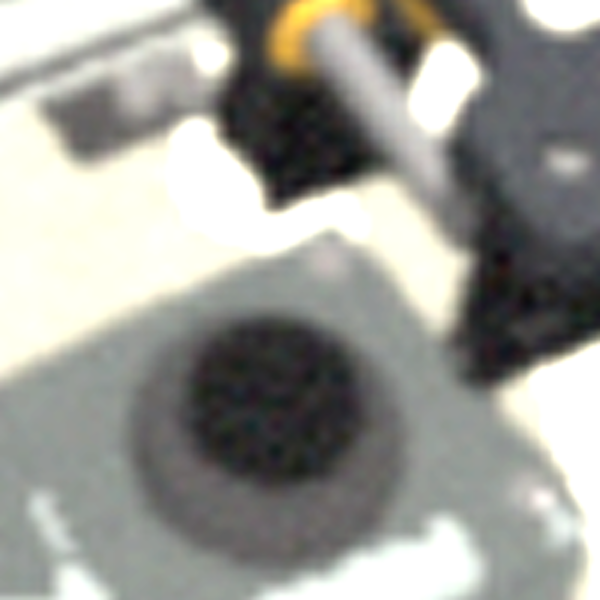

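The visible fingertip ends ~7 px (≈20 mm) above the projected TCP, so I'll descend on force, slowly.

drive_tool(plan=[{"offset": [0,0,0.1],"delta_rot": [0,0,0],"jaw": 0},{"offset": [0,0,0.2],"delta_rot": [0,0,0],"jaw": 0},{"offset": [0,0,0.3],"delta_rot": [0,0,0],"jaw": 0},{"offset": [0,0,0.4],"delta_rot": [0,0,0],"jaw": 0},{"offset": [0,0,0.5],"delta_rot": [0,0,0],"jaw": 0},{"offset": [0,0,0.5],"delta_rot": [0,0,0],"jaw": 0},{"offset": [0,0,0.5],"delta_rot": [0,0,0],"jaw": 0},{"offset": [0,0,0.5],"delta_rot": [0,0,0],"jaw": 0}])

```text
time: 13.42
position: [0.665, 0.0262, 0.055]
tool_rot: [0.998, 0.056, 0.0, 0.0]
ft_force: [-0.6, -0.1, -0.2]
grip_width: 0.0005
```

drive_tool(plan=[{"offset": [0,0,0.1],"delta_rot": [0,0,0],"jaw": 0},{"offset": [0,0,0.2],"delta_rot": [0,0,0],"jaw": 0},{"offset": [0,0,0.3],"delta_rot": [0,0,0],"jaw": 0},{"offset": [0,0,0.4],"delta_rot": [0,0,0],"jaw": 0},{"offset": [0,0,0.5],"delta_rot": [0,0,0],"jaw": 0},{"offset": [0,0,0.5],"delta_rot": [0,0,0],"jaw": 0},{"offset": [0,0,0.5],"delta_rot": [0,0,0],"jaw": 0},{"offset": [0,0,0.5],"delta_rot": [0,0,0],"jaw": 0}])

```text
time: 14.08
position: [0.665, 0.0261, 0.0499]
tool_rot: [0.998, 0.056, -0.0, -0.0]
ft_force: [-0.7, 0.2, 0.7]
grip_width: 0.001
```

```bash
python3 -c "
from h import *
o=get_obs();print(o['position'],o['ft_force'],o['joint_torque'])
im=camera('scene')[200:300,310:430,::-1]
cv2.imwrite('pics/scene10.png',cv2.resize(cv2.convertScaleAbs(im,alpha=2.2,beta=10),None,fx=6,fy=6,interpolation=cv2.INTER_CUBIC))"
```

```text
[0.665  0.0261 0.0499] [-0.6617  0.1776  0.6821] [ -0.0005 -49.6441 -14.2057   0.0536   0.0572  -0.0001]
```

View pics/scene10.png

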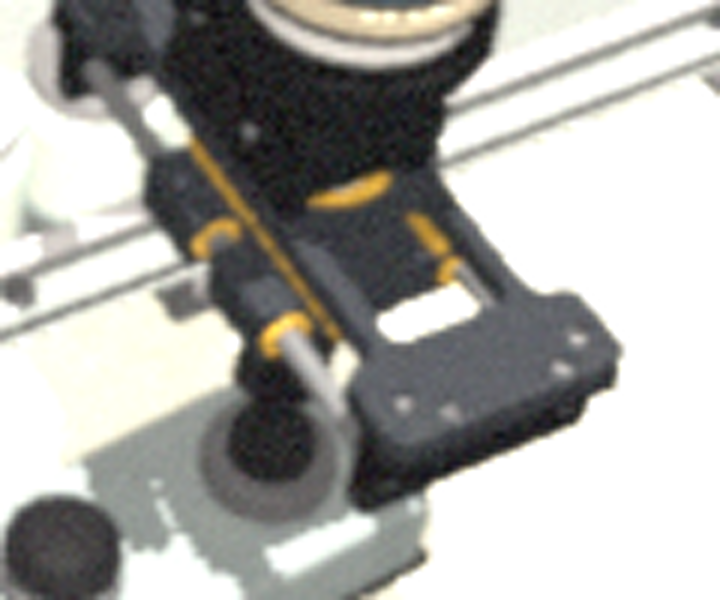

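```bash
python3 -c "
from h import *
def rx(uv,x,n='scene'):
    c=calibration(n);K=np.array(c['K']);T=np.array(c['pose'])
    d=T[:3,:3]@np.linalg.solve(K,[uv[0],uv[1],1]);o=T[:3,3]
    return o+d*(x-o[0])/d[0]
f=lambda p:((p[0]+.5)/6-.5+310,(p[1]+.5)/6-.5+200)
for p in((365,505),(585,415),(360,400),(575,310)):
    for x in(.74,.76,.775): print(p,rx(f(p),x))
print('tip',rx(f((285,410)),.665),rx(f((270,410)),.68))
p=get_obs()
for dz in(0,.02,.07): 
  for dx in (.0,.095): print(dz,dx,(proj('scene',p['position']+[dx,dx*.117,dz])-[310,200])*6+2.5)
"
```

```text
(365, 505) [0.74   0.0105 0.1328]
(365, 505) [ 0.76   -0.0048  0.1683]
(365, 505) [ 0.775  -0.0163  0.1948]
(585, 415) [0.74   0.0763 0.1471]
(585, 415) [0.76   0.0576 0.1818]
(585, 415) [0.775  0.0435 0.2078]
(360, 400) [0.74   0.0005 0.187 ]
(360, 400) [ 0.76   -0.0143  0.2196]
(360, 400) [ 0.775  -0.0254  0.244 ]
(575, 310) [0.74   0.0612 0.2014]
(575, 310) [0.76   0.0432 0.2332]
(575, 310) [0.775  0.0298 0.2571]
tip [0.665  0.0289 0.0712] [0.68   0.0135 0.0977]
0 0.0 [268.9775 451.1203]
0 0.095 [436.3604 690.7322]
0.02 0.0 [276.4867 414.4641]
0.02 0.095 [447.3456 655.6756]
0.07 0.0 [296.3836 317.3374]
0.07 0.095 [476.575  562.3965]
```

Still no contact; tip resolves to about z≈0.071 with TCP reading 0.050, so there's ~20 mm shortfall. Gripper body also sits correspondingly higher. Continue down carefully.

drive_tool(plan=[{"offset": [0,0,0.15],"delta_rot": [0,0,0],"jaw": 0},{"offset": [0,0,0.3],"delta_rot": [0,0,0],"jaw": 0},{"offset": [0,0,0.45],"delta_rot": [0,0,0],"jaw": 0},{"offset": [0,0,0.6],"delta_rot": [0,0,0],"jaw": 0},{"offset": [0,0,0.75],"delta_rot": [0,0,0],"jaw": 0},{"offset": [0,0,0.9],"delta_rot": [0,0,0],"jaw": 0},{"offset": [0,0,1.0],"delta_rot": [0,0,0],"jaw": 0},{"offset": [0,0,1.0],"delta_rot": [0,0,0],"jaw": 0}])

```text
time: 14.8
position: [0.6647, 0.0261, 0.0396]
tool_rot: [0.998, 0.056, -0.0, -0.0]
ft_force: [1.4, 0.6, 0.2]
grip_width: 0.0006
```

drive_tool(plan=[{"offset": [0,0,0.1],"delta_rot": [0,0,0],"jaw": 0},{"offset": [0,0,0.2],"delta_rot": [0,0,0],"jaw": 0},{"offset": [0,0,0.3],"delta_rot": [0,0,0],"jaw": 0},{"offset": [0,0,0.4],"delta_rot": [0,0,0],"jaw": 0},{"offset": [0,0,0.4],"delta_rot": [0,0,0],"jaw": 0},{"offset": [0,0,0.4],"delta_rot": [0,0,0],"jaw": 0},{"offset": [0,0,0.4],"delta_rot": [0,0,0],"jaw": 0},{"offset": [0,0,0.4],"delta_rot": [0,0,0],"jaw": 0}])

```text
time: 15.47
position: [0.665, 0.0261, 0.036]
tool_rot: [0.998, 0.056, 0.0, 0.0]
ft_force: [0.8, 0.1, -0.3]
grip_width: 0.0005
```

```bash
python3 -c "
from h import *
im=camera('scene')[200:300,310:430,::-1]
cv2.imwrite('pics/scene11.png',cv2.resize(cv2.convertScaleAbs(im,alpha=3,beta=20),None,fx=6,fy=6,interpolation=cv2.INTER_CUBIC))
im=camera('top')[100:220,180:340,::-1]
cv2.imwrite('pics/top11.png',cv2.resize(cv2.convertScaleAbs(im,alpha=2,beta=20),None,fx=5,fy=5,interpolation=cv2.INTER_CUBIC))"
```

```text
(no output)
```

View pics/scene11.png

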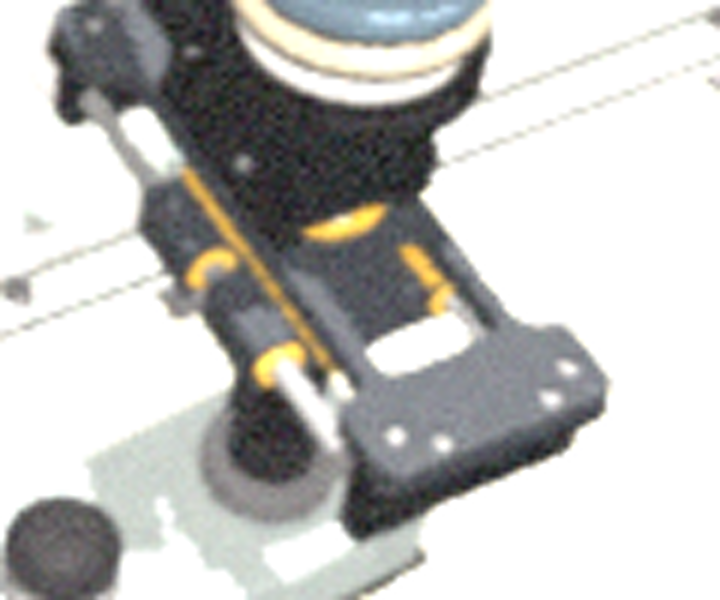

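View pics/top11.png

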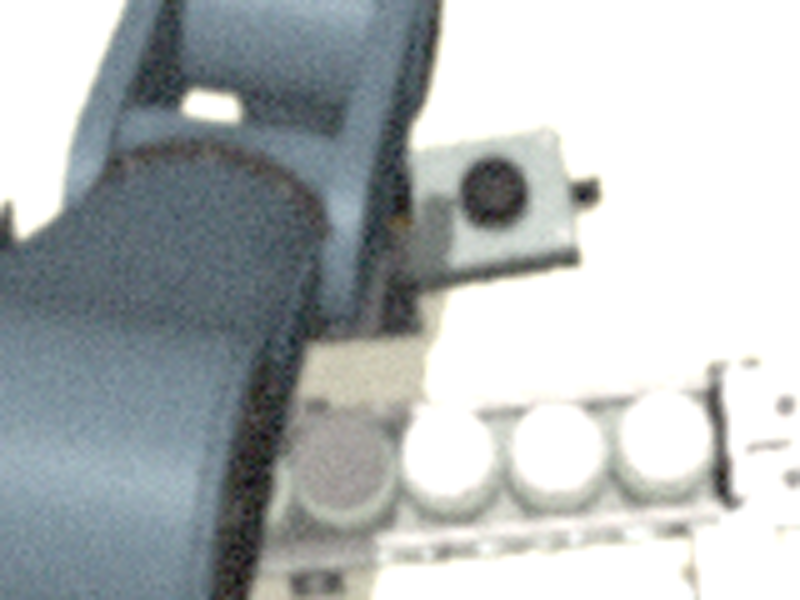

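Tip has visually reached the button (270,440); mushroom clear, body's end well off the jars in the top view. Pressing on.

drive_tool(plan=[{"offset": [0,0,0.1],"delta_rot": [0,0,0],"jaw": 0},{"offset": [0,0,0.2],"delta_rot": [0,0,0],"jaw": 0},{"offset": [0,0,0.3],"delta_rot": [0,0,0],"jaw": 0},{"offset": [0,0,0.4],"delta_rot": [0,0,0],"jaw": 0},{"offset": [0,0,0.4],"delta_rot": [0,0,0],"jaw": 0},{"offset": [0,0,0.4],"delta_rot": [0,0,0],"jaw": 0},{"offset": [0,0,0.4],"delta_rot": [0,0,0],"jaw": 0},{"offset": [0,0,0.4],"delta_rot": [0,0,0],"jaw": 0}])

```text
time: 16.23
position: [0.665, 0.0261, 0.032]
tool_rot: [0.998, 0.056, 0.0, 0.0]
ft_force: [-0.2, -0.4, 0.0]
grip_width: 0.0008
```

drive_tool(plan=[{"offset": [0,0,0.1],"delta_rot": [0,0,0],"jaw": 0},{"offset": [0,0,0.2],"delta_rot": [0,0,0],"jaw": 0},{"offset": [0,0,0.3],"delta_rot": [0,0,0],"jaw": 0},{"offset": [0,0,0.3],"delta_rot": [0,0,0],"jaw": 0},{"offset": [0,0,0.3],"delta_rot": [0,0,0],"jaw": 0},{"offset": [0,0,0.3],"delta_rot": [0,0,0],"jaw": 0},{"offset": [0,0,0.3],"delta_rot": [0,0,0],"jaw": 0},{"offset": [0,0,0.3],"delta_rot": [0,0,0],"jaw": 0}])

```text
time: 16.9
position: [0.6649, 0.0261, 0.0289]
tool_rot: [0.998, 0.056, -0.0, 0.0]
ft_force: [0.1, 0.6, -0.4]
grip_width: 0.0006
```

```bash
python3 -c "
from h import *
print(get_obs()['ft_force'])
im=camera('scene')[225:285,320:390,::-1]
cv2.imwrite('pics/scene12.png',cv2.resize(cv2.convertScaleAbs(im,alpha=3,beta=20),None,fx=10,fy=10,interpolation=cv2.INTER_CUBIC))"
```

```text
[ 0.0966  0.6305 -0.4112]
```

View pics/scene12.png

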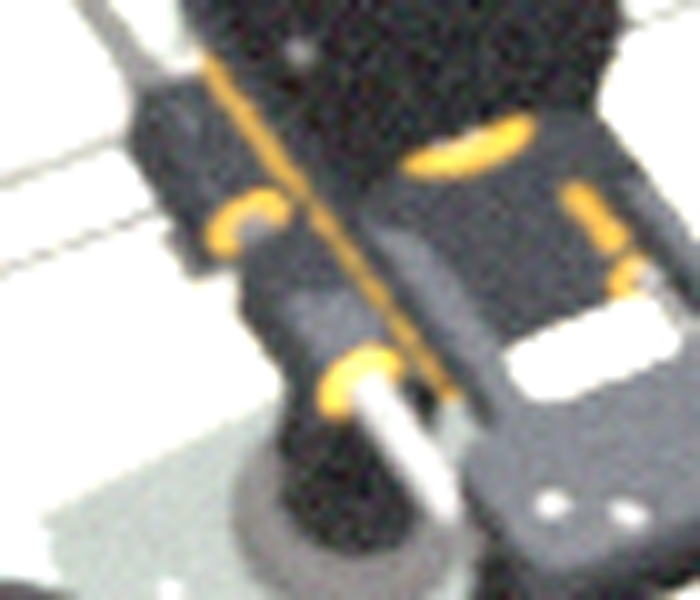

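drive_tool(plan=[{"offset": [0,0,0.05],"delta_rot": [0,0,0],"jaw": 0},{"offset": [0,0,0.1],"delta_rot": [0,0,0],"jaw": 0},{"offset": [0,0,0.15],"delta_rot": [0,0,0],"jaw": 0},{"offset": [0,0,0.2],"delta_rot": [0,0,0],"jaw": 0},{"offset": [0,0,0.25],"delta_rot": [0,0,0],"jaw": 0},{"offset": [0,0,0.3],"delta_rot": [0,0,0],"jaw": 0},{"offset": [0,0,0.35],"delta_rot": [0,0,0],"jaw": 0},{"offset": [0,0,0.4],"delta_rot": [0,0,0],"jaw": 0}])

```text
time: 17.62
position: [0.6649, 0.0261, 0.0251]
tool_rot: [0.998, 0.056, -0.0, -0.0]
ft_force: [-1.3, -0.6, 3.9]
grip_width: 0.0005
```

drive_tool(plan=[{"offset": [0,0,0.05],"delta_rot": [0,0,0],"jaw": 0},{"offset": [0,0,0.1],"delta_rot": [0,0,0],"jaw": 0},{"offset": [0,0,0.15],"delta_rot": [0,0,0],"jaw": 0},{"offset": [0,0,0.2],"delta_rot": [0,0,0],"jaw": 0},{"offset": [0,0,0.25],"delta_rot": [0,0,0],"jaw": 0},{"offset": [0,0,0.3],"delta_rot": [0,0,0],"jaw": 0},{"offset": [0,0,0.35],"delta_rot": [0,0,0],"jaw": 0},{"offset": [0,0,0.4],"delta_rot": [0,0,0],"jaw": 0}])

```text
time: 18.28
position: [0.665, 0.0261, 0.0227]
tool_rot: [0.998, 0.056, 0.0, 0.0]
ft_force: [-4.4, 0.2, 15.4]
grip_width: 0.0006
```

drive_tool(plan=[{"offset": [0,0,0.05],"delta_rot": [0,0,0],"jaw": 0},{"offset": [0,0,0.1],"delta_rot": [0,0,0],"jaw": 0},{"offset": [0,0,0.15],"delta_rot": [0,0,0],"jaw": 0},{"offset": [0,0,0.15],"delta_rot": [0,0,0],"jaw": 0},{"offset": [0,0,0.15],"delta_rot": [0,0,0],"jaw": 0},{"offset": [0,0,0.15],"delta_rot": [0,0,0],"jaw": 0},{"offset": [0,0,0.15],"delta_rot": [0,0,0],"jaw": 0},{"offset": [0,0,0.15],"delta_rot": [0,0,0],"jaw": 0}])

```text
time: 18.95
position: [0.665, 0.0261, 0.0226]
tool_rot: [0.998, 0.056, 0.0, 0.0]
ft_force: [-6.1, -0.1, 18.5]
grip_width: 0.0007
```

```bash
python3 -c "
from h import *
print(get_obs()['ft_force'])
im=camera('scene')[225:285,320:390,::-1]
cv2.imwrite('pics/scene13.png',cv2.resize(cv2.convertScaleAbs(im,alpha=3,beta=20),None,fx=10,fy=10,interpolation=cv2.INTER_CUBIC))"
```

```text
[-6.0548 -0.1285 18.4971]
```

View pics/scene13.png

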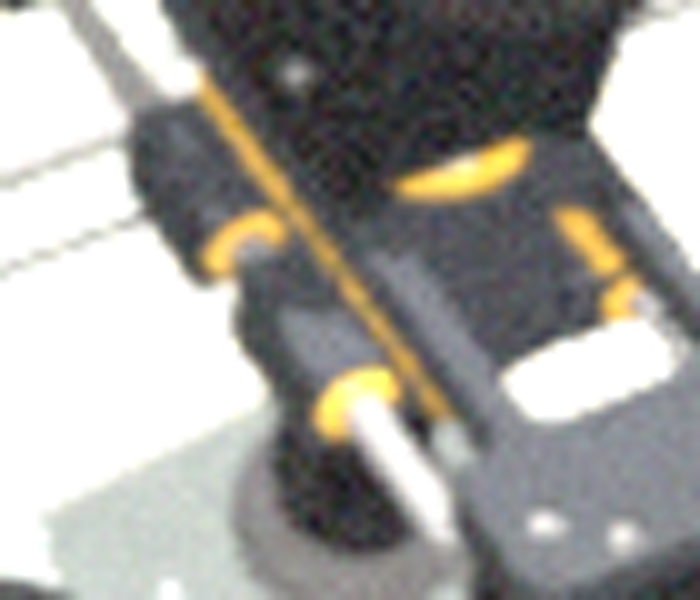

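Fully down: hard stop at TCP z 0.0226 (≈6 mm after first contact), 18.5 N against 5 N needed. Releasing straight up.

drive_tool(plan=[{"offset": [0,0,-0.2],"delta_rot": [0,0,0],"jaw": 0},{"offset": [0,0,-0.5],"delta_rot": [0,0,0],"jaw": 0},{"offset": [0,0,-1],"delta_rot": [0,0,0],"jaw": 0},{"offset": [0,0,-2.5],"delta_rot": [0,0,0],"jaw": 0},{"offset": [0,0,-5],"delta_rot": [0,0,0],"jaw": 0},{"offset": [0,0,-8],"delta_rot": [0,0,0],"jaw": 0},{"offset": [0,0,-11],"delta_rot": [0,0,0],"jaw": 0},{"offset": [0,0,-14],"delta_rot": [0,0,0],"jaw": 0}])

```text
time: 19.67
position: [0.6647, 0.0262, 0.1597]
tool_rot: [0.998, 0.056, -0.0, -0.0]
ft_force: [0.1, 0.3, -0.4]
grip_width: 0.0007
```

drive_tool(plan=[{"offset": [0,-2,-1],"delta_rot": [0,0,0],"jaw": 0},{"offset": [0,-5,-2],"delta_rot": [0,0,0],"jaw": 0},{"offset": [0,-8,-3],"delta_rot": [0,0,0],"jaw": 0},{"offset": [0,-11,-4],"delta_rot": [0,0,0],"jaw": 0},{"offset": [0,-14,-4],"delta_rot": [0,0,0],"jaw": 0},{"offset": [0,-16,-4],"delta_rot": [0,0,0],"jaw": 0},{"offset": [0,-17,-4],"delta_rot": [0,0,0],"jaw": 0},{"offset": [0,-17,-4],"delta_rot": [0,0,0],"jaw": 0}])

```text
time: 20.33
position: [0.6452, 0.1973, 0.1987]
tool_rot: [0.998, 0.058, -0.0, -0.0]
ft_force: [0.3, -0.5, -0.3]
grip_width: 0.0004
```

```bash
python3 -c "
from h import *
goto([.665,.0265,.12],6.7)
im=camera('scene')[130:330,190:460,::-1]
cv2.imwrite('pics/scene14.png',cv2.resize(im,None,fx=2.9,fy=2.9,interpolation=cv2.INTER_CUBIC))
im=camera('top')[110:260,180:380,::-1]
cv2.imwrite('pics/top14.png',cv2.resize(im,None,fx=4,fy=4,interpolation=cv2.INTER_CUBIC))"
```

```text
t 20.3333 pos [0.6452 0.1973 0.1987] F [ 0.333  -0.5153 -0.32  ] q [0.1313 0.5875 1.2864 0.0005 1.2684 0.0154]
offset cm [ 0.0001 17.2031  7.8632] rot [-0.0292  0.0395 -0.07  ]
```

View pics/scene14.png

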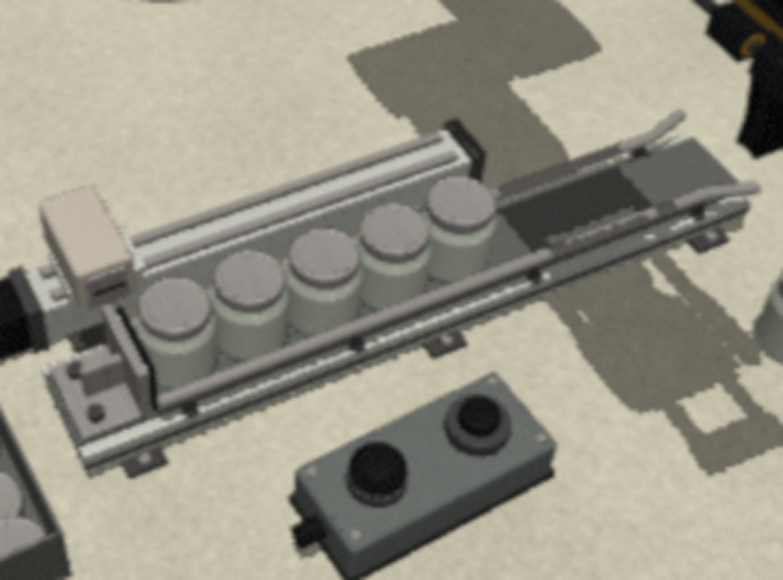

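View pics/top14.png

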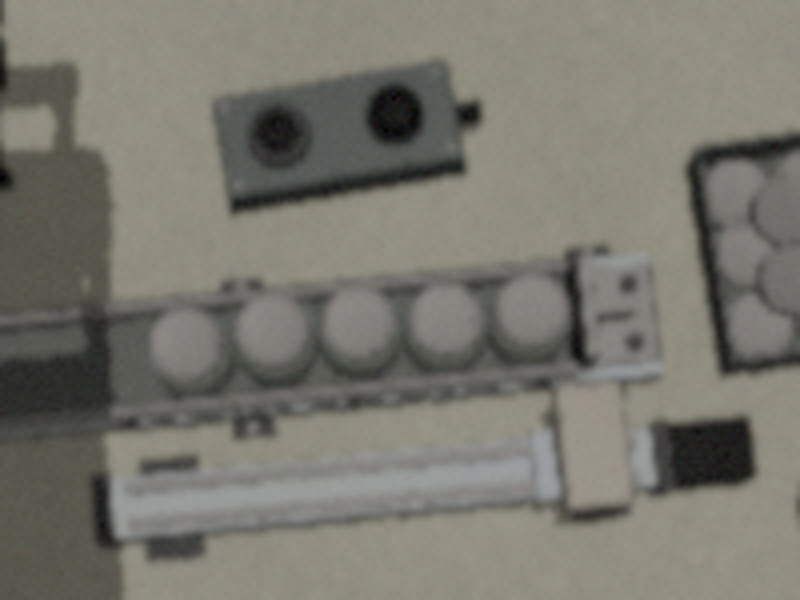

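```bash
python3 -c "
from h import *
f=lambda p:((p[0]+.5)/4-.5+180,(p[1]+.5)/4-.5+110)
P=np.array([ray('top',f(p),.096) for p in((532,308),(446,319),(359,320),(273,328),(188,343))]);print(P[:,:2],np.linalg.norm(np.diff(P,axis=0),axis=1))
u=np.array([.117,-.993]);print('jar1 to face',u@(np.array([.545,-.177])-P[0,:2]))
print(hand_in())"
```

```text
[[ 0.5435 -0.1432]
 [ 0.5348 -0.0881]
 [ 0.5326 -0.0322]
 [ 0.5258  0.0229]
 [ 0.5145  0.0771]] [0.0558 0.0559 0.0555 0.0554]
jar1 to face 0.0337305048555398
the job is handed in; nothing more can be done
None
```

The job is done and handed in at about 20.5 s. The five jars were pushed as one train onto the end stop, then the start button was pressed fully down and released.

**Jars:**
- I pushed slowly with the shut fingers from behind jar5, with about 7–9 N measured along the way. At the stop the force rose to 19 N with only 1.4 mm more motion, and I backed off.
- The last pictures show all five upright and in line, with lid spacings of 55.4–55.9 mm (nominal 56).
- One check disagrees. The top picture puts jar1's centre about 34 mm before the stop face, against the expected 28 mm. My estimate of the face position is good to only a few mm. I took the force rise and the pictures as proof of contact.

**Start button:**
- Force was first felt at about z = 0.029 m (reported TCP) and the hard stop came at 0.0226 m, about 6 mm of travel. It held 18.5 N there, against the 5 N needed.
- I then lifted straight up, and the button looks as it did before.
- The stop button was not touched.

**Tool offset:** No force was felt until the TCP read about 29 mm below the button's top, so the fingers end well short of the reported TCP. I therefore made the final press on force, not height. The jars were probably also pushed higher up than I intended, but they stayed upright.

**Other things:** The print head and lid bin look unmoved in the final pictures. The mug and spare jar were outside or at the edge of those views; I never moved the tool near them.

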